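# Load the fuse carrier and pull it from its stand

### The job

Take the long fuse from the rack and push it down into the tube of the fuse carrier until it goes no further. Then pinch the carrier's two opposed side catches together between the fingers, lift the loaded carrier upright out of its stand to about 10 cm above where it sat, and finish while holding it there, motionless, by its catches. Leave the short fuses and the other things on the bench where they are.

Things in the scene. Friction and masses are not known exactly. Their poses are not given: they have to be found in the camera images.
- long_fuse_mid (a point): the long fuse: white ceramic rod with steel end caps, 10 mm in diameter, 85 mm long, both ends tapered to 7 mm over the last 2.5 mm, about 20 g; stands upright in one of the rack's three holes (which one varies), its top about 57 mm above the rack's top face. The point is its centre, half-way up (42.5 mm from either end); z along it
- short_fuse_a_mid (a point): a short fuse that stays in the rack: the same look and 10 mm diameter but 60 mm long. The point is its centre; leave it alone
- short_fuse_b_mid (a point): a second short fuse, as the other; leave it alone
- rack_top (a point): centre of the top face of the fuse rack, a fixed white plastic block 40 mm (x) by 150 mm (y) by 35 mm high; three holes 28 mm deep in a row along its own y, 55 mm apart, the middle one at the centre; 0.6 mm clearance around a fuse
- carrier_mouth (a point): centre of the rim of the carrier's tube, its top, 89 mm above its underside; z up the tube. A funnel 20 mm across narrows in 5 mm to a 12 mm bore. In the bore a sliding brass cup stops a dropped-in fuse with its top 22 mm above this point; pushed fully home the fuse's top is 8 mm above it. The cup resists with about 4 N and stays where it is pushed
- carrier_grip (a point): fuse carrier: loose upright grey block 48 (x) by 28 (y) by 89 mm high, about 0.14 kg, seated in the stand, with black catches on its own +y and -y sides. Point: on its centre line at mid-height of the catch pads, 68 mm above its underside (73 above the bench when seated). Pads 26 mm wide (x), 52 to 82 mm above the underside; outer faces 50 mm apart at rest, 36 pinched fully in
- catch_left (a joint): travel of the +y catch towards the block (m): 0 at rest, 0.007 pressed fully in; spring of about 1 N at rest and 4 N pressed in. Its hook sits 3 mm under the stand's lip and comes free from about 0.004 on
- catch_right (a joint): the same for the -y catch
- cup (a joint): travel of the sliding cup in the tube (m): 0 at the start, 0.014 when the fuse is fully home
- stand_seat (a point): fixed aluminium loading stand, base plate 110 (x) by 100 mm (y), walls 28 mm high above the bench; axes as the seated carrier's. Point: centre of the seat under the carrier, 5 mm above the bench. The catch hooks sit under lips of its +y and -y walls; its walls guide the carrier for the first 23 mm up
- tape: roll of tape lying flat, 64 mm across, 19 mm high; origin at the centre of its underside; bystander
- spool: small black solder spool standing on its flange, 48 mm across, 36 mm high; origin at the centre of its underside; bystander
- flux: small amber jar, 32 mm across, 60 mm high; origin at the centre of its underside; bystander
- screwdriver: screwdriver lying on the bench, 170 mm long; bystander
Not all that is in view belongs to the job. Leave any pink or turquoise look-alike of the part that bears carrier_mouth alone.

How it is judged:
By the outcome, as a careful person would: the job done as asked, in the order asked, and still so for the second after the job is handed in, while the arm keeps its last pose, push and grip.
It also fails if it takes over 67 s, if anything falls off the work surface, if the arm or the gripper's body presses on something with over 40 N, if the wrist force passes 120 N, or if a joint passes its speed limit or range.

### The arm

A 7-joint arm with a two-finger parallel gripper is mounted at the origin on the work surface. World frame = base frame: x ahead of the robot, y to its left, z up, the work surface at z = 0. Lengths are in mm, angles in rad, forces in N, time in s.
With the tool pointing down it reaches from about 425 to 875 mm from the base axis. Payload 4.7 kg.
Tool frame: the origin (TCP) lies midway between the tips of the shut fingers; the grasp point (between the pads) lies 19 mm behind it; z points along the fingers, y is the direction in which the jaws open and shut (so a half turn about z gives the same grasp; the last joint's range is limited). The gripper opens to 87 mm and grips with 3 to 60 N. Pads are 19 mm wide; open, the fingers measure 117 mm over their backs; the gripper's body (75 mm by 190 mm) begins 51 mm behind the grasp point.
Start: joints at [-1.159, 0.321, -0.07, 1.45, 0.023, 1.371, -0.057], TCP at [251.835, 599.256, 197.587] pointing down, gripper open.
Joint ranges: [-2.86, 2.86], [-0.3, 2.09], [-1.38, 1.24], [0.06, 2.45], [-1.56, 4.7], [0.09, 2.05], [-2.69, 2.69]. Speed limits (rad/s): [2.57, 2.57, 3.14, 3.14, 3.14, 3.14, 3.14].

### API

Orientations are given as a rotation vector (axis times angle).
In Python, from workcell import observe, camera, finish_job, recognise gives the robot as it stands. The module is installed in compiled form; this text tells all that it offers.
- The arm moves only by the shell command python3 -m creep 'ROWS' [FORCE]. ROWS is JSON, a list of rows, each a list of 7 numbers: the shift along the tool's x, y, z in cm, then the turn, a rotation vector about the tool's x, y, z in degrees, then the opening in per cent of the stroke, from 0 (shut) to 100 (fully open). A call has 1 to 5 rows; each row is the pose to reach, as a shift and turn from the pose commanded when the call began, along the tool's axes at that moment; what a row does not reach only later rows make up. A row lasts 1/8 s, in which the tool goes at most 62.5 mm and 10.7 degrees, less where a joint would pass 70% of its speed; a pose out of reach is approached as far as the arm can. A call with a gripper value outside its range is refused whole. The fingers move at their own pace and stop on an object; FORCE is the grip in N (left out, the last holds). Time passes only in rows, so rows that repeat a pose let the fingers close. It gives the time, the measured TCP pose, the force and the opening at its end, in the units of the state.
- observe(): the state, without advancing time (a new reading comes with each control period).
- camera(name): name is "side" or "top" or "wrist"; returns a dict with "frame" (480x640x3 uint8, red, green, blue), "fx", "fy", "cx", "cy" (pixels), "rvec" (rotation vector, rad) and "tvec" (3), from world to camera coordinates, as OpenCV has them. Camera axes: x right, y down, z forward; pixel columns grow to the right and rows downward; lengths in mm; the calibration is good to about 2 mm. A picture is of the moment at which its call begins. There is no depth.
- finish_job(): hands the job in, once; it reports no verdict.
Trained networks look in the newest picture that a camera, given by its name, has taken for a name from the list of things; names that differ only in an ending like _2 or _b are one class to them, and where a whole thing is asked for, a point or a joint stands for the part that bears it (a point fixed in the world has none). Each returns a list of dicts, best first, with "confidence" (0 to 1); they miss things now and then, are a little off and sometimes report something else, mostly with a low value. They report only what shows in the picture. A call takes as long as a camera call. They do not tell look-alikes from the thing itself.
- recognise(camera, name): "xy" ([column, row] as shares, 0 to 1, of the picture: columns of its width, rows of its height, amid what is visible of it).
The state is a dict: "time_s": time; "joint_pos": joint angles; "dq": joint speeds; "effort": joint torques, N m; "eef_pos": TCP position; "ee_rot": TCP orientation; "force": force on the tool from outside, world axes, zero at the start; "ft_torque": the same for the moment, N m; "grip_width": opening from 0.0 (shut) to 1.0 (fully open).
Only numpy, scipy, OpenCV 4.12 (cv2) and the standard library are available. Lean on these libraries where they do the work, as an engineer would, in place of code of your own. Each camera call takes 0.05 s, during which the arm holds its last target. There are 200 camera calls.

## Working session

There is one attempt and no reset: what is moved stays moved. The work goes in short steps, Python scripts to look and compute and a shell command to move; the robot and the scene stay as the last step left them, time stands still between calls to the robot, and variables do not carry over. Pictures are saved under pics/ and viewed, about 8 in all and at most 12, crops included, and the job is handed in when it is done.

```bash
mkdir -p pics
cat > h.py <<'E'
import numpy as np,cv2
from workcell import observe,camera,recognise
from scipy.spatial.transform import Rotation as R
def cam(n,save=None):
    c=camera(n); c['R']=R.from_rotvec(c['rvec']).as_matrix(); c['t']=np.array(c['tvec'],float)
    if save: cv2.imwrite('pics/'+save,c['frame'][...,::-1])
    return c
def ray(c,u,v):
    d=c['R'].T@np.array([(u-c['cx'])/c['fx'],(v-c['cy'])/c['fy'],1]); o=-c['R'].T@c['t']; return o,d/np.linalg.norm(d)
def atz(c,u,v,z):
    o,d=ray(c,u,v); return o+d*(z-o[2])/d[2]
def proj(c,p):
    q=c['R']@np.array(p,float)+c['t']; return np.array([c['fx']*q[0]/q[2]+c['cx'],c['fy']*q[1]/q[2]+c['cy']])
def tri(a,b):
    A=np.zeros((3,3));y=np.zeros(3)
    for o,d in (a,b):
        P=np.eye(3)-np.outer(d,d);A+=P;y+=P@o
    p=np.linalg.solve(A,y); return p,[np.linalg.norm((np.eye(3)-np.outer(d,d))@(p-o)) for o,d in(a,b)]
def st():
    s=observe(); print({k:np.round(s[k],3).tolist() for k in ('time_s','joint_pos','eef_pos','ee_rot','force','grip_width')}); print(R.from_rotvec(s['ee_rot']).as_matrix().round(3).tolist()); return s
E
python3 - <<'E'
from h import *
st()
for n in('side','top'):
    c=cam(n,n+'0.png'); print(n,c['fx'],(-c['R'].T@c['t']).round(0))
    for k in('long_fuse_mid','rack_top','carrier_mouth','carrier_grip','stand_seat','tape','spool','flux','screwdriver'):
        print(k,[(round(r['xy'][0]*640),round(r['xy'][1]*480),round(r['confidence'],2)) for r in recognise(n,k)[:4]])
E
```

```text
{'time_s': 0.0, 'joint_pos': [-1.159, 0.322, -0.07, 1.452, 0.023, 1.371, -0.057], 'eef_pos': [251.601, 598.673, 196.466], 'ee_rot': [-0.621, -3.079, 0.003], 'force': [0.521, -0.245, 1.201], 'grip_width': 1.002}
[[-0.922, 0.387, -0.001], [0.387, 0.922, -0.002], [-0.0, -0.002, -1.0]]
side 493.0557555059366 [236. 579. 496.]
long_fuse_mid [(218, 374, 0.74), (253, 379, 0.72), (294, 338, 0.17)]
rack_top [(254, 378, 0.88)]
carrier_mouth [(482, 227, 0.78), (404, 208, 0.67), (348, 237, 0.56), (412, 206, 0.55)]
carrier_grip [(349, 236, 0.97), (415, 206, 0.78), (479, 230, 0.72)]
stand_seat [(413, 234, 0.68)]
tape [(286, 265, 0.95)]
spool [(392, 288, 0.88)]
flux [(302, 193, 0.77)]
screwdriver [(198, 281, 0.95), (416, 209, 0.67), (284, 266, 0.18)]
top 487.25146427673144 [495.  13. 895.]
long_fuse_mid [(156, 250, 0.66)]
rack_top [(195, 260, 0.58)]
carrier_mouth [(447, 281, 0.83), (455, 356, 0.72), (376, 241, 0.6), (437, 279, 0.43)]
carrier_grip [(375, 243, 0.77), (449, 283, 0.68), (455, 355, 0.59)]
stand_seat [(432, 282, 0.92)]
tape [(327, 185, 0.6)]
spool [(334, 306, 0.97)]
flux [(444, 149, 0.64)]
screwdriver [(266, 146, 0.93), (431, 282, 0.6)]
```

View pics/side0.png

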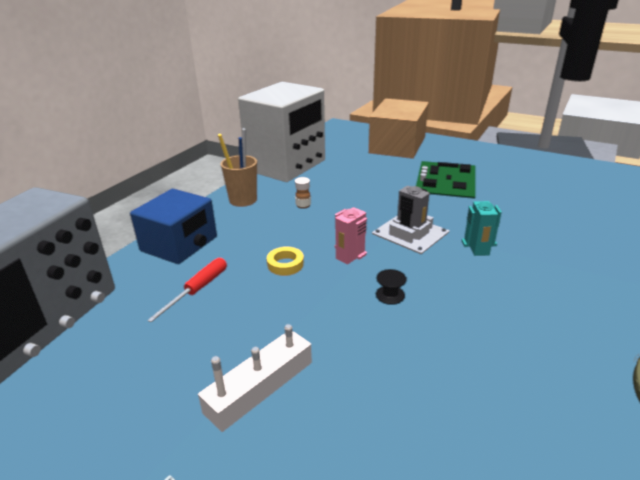

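View pics/top0.png

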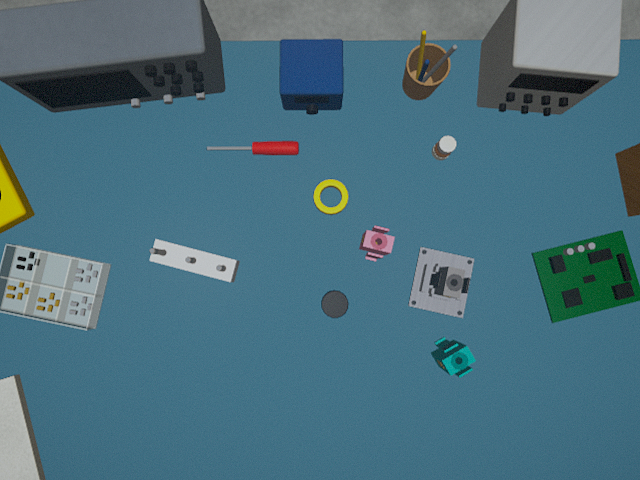

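The side view shows the long fuse at the near end of the rack (top at about 217,360), the grey carrier in the stand (412,206), and pink and turquoise decoys. In the top view the long fuse is at the left hole (156,250), and the carrier is at (450,282). Next I'll compute positions and enlarge the two areas.

Run:
```python
from h import *
t=cam('top','t1.png');s=cam('side','s1.png')
for a,b in(((153,250),(217,361)),((456,282),(413,190))): print(tri(ray(t,*a),ray(s,*b)))
for n,u,v,z in(('rack',194,260,35),('base',441,283,5),('pink',377,242,80),('teal',455,357,80),('flux',446,146,60),('spool',334,304,36),('tape',331,197,19)): print(n,atz(t,u,v,z).round(0))
f=lambda c,x,y,w,h,k:cv2.resize(c['frame'][y:y+h,x:x+w],None,fx=k,fy=k,interpolation=cv2.INTER_CUBIC)
a=f(t,140,230,110,60,3.6);b=f(t,400,240,90,85,3.6);d=f(s,195,320,130,110,3.0);e=f(s,365,170,90,85,3.6)
W=np.zeros((600,800,3),np.uint8)
for im,x,y in((a,0,0),(b,400,0),(d,0,270),(e,400,294)):
    h,w=im.shape[:2];h=min(h,600-y);w=min(w,800-x);W[y:y+h,x:x+w]=im[:h,:w]
cv2.imwrite('pics/z1.png',W[...,::-1])
```

```text
(array([540.57209752, 294.0356571 ,  87.26509831]), [np.float64(1.7736308882944658), np.float64(1.7736308882945364)])
(array([ 490.47599003, -206.21976583,   89.92993432]), [np.float64(0.1599620061726938), np.float64(0.15996200617276443)])
rack [527. 240.  35.]
base [ 488. -202.    5.]
pink [557. -79.  80.]
teal [ 368. -205.   80.]
flux [ 726. -202.   60.]
spool [451.  -8.  36.]
tape [643.  -3.  19.]
```

View pics/z1.png

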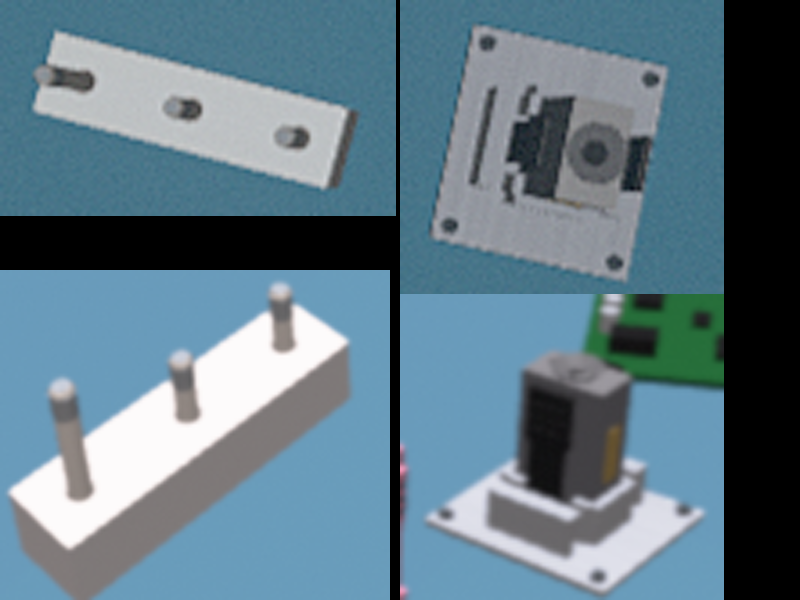

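The enlarged view gives the carrier mouth at about (453.9,282.2) in the top picture, and the catches face image left and right. The rack and stand are both yawed about 13°, so one tool yaw suits both jobs.

Run:
```python
from h import *
t=cam('top');s=cam('side')
P=lambda x,y,z,ox,oy:atz(t,ox+x/3.6,oy+y/3.6,z)[:2]
m=P(594,152,94,400,240); h=[P(x,y,5,400,240) for x,y in((487,42),(651,79),(449,225),(615,262))]
print('mouth',m,'base',np.mean(h,0)); 
ang=lambda d:np.degrees(np.arctan2(d[0],d[1]))
print('stand y yaw (from +y toward +x)',ang(h[0]-h[1]),ang(h[2]-h[3]),'x',ang(h[0]-h[2])-90,ang(h[1]-h[3])-90)
k=[P(x,y,35,140,230) for x,y in((57,32),(352,108),(330,187),(35,110))]
c=np.mean(k,0);d=(k[0]+k[3]-k[1]-k[2])/2;L=np.linalg.norm(d);d/=L
print('rack',c,L,ang(d),'long',c+55*d)
print('fuse top via top',P(43,74,92,140,230),'base hole',P(87,81,35,140,230))
print('side fuse top',atz(s,195+62/3,320+(385-270)/3,91)[:2],'hole',atz(s,195+79/3,320+(494-270)/3,35)[:2])
print('side mouth',atz(s,365+175/3.6,170+(371-294)/3.6,94)[:2])
```

```text
mouth [ 490.48238848 -381.73735476] base [ 490.07810192 -403.9024492 ]
stand y yaw (from +y toward +x) 12.791875693427523 12.44771884721352 x 13.575805950255742 13.417939822011633
rack [526.94930894 240.56934731] 151.08977503461273 14.281050487474637 long [540.51662728 293.86970259]
fuse top via top [540.84297842 295.19566456] base hole [540.65483244 293.34366611]
side fuse top [539.99085299 293.51037789] hole [538.50218806 296.67091898]
side mouth [ 485.15943044 -193.47951997]
```

```bash
python3 -m creep '[[-5,-2.2,0,0,0,-2,50],[-10,-4.4,0,0,0,-4,50],[-15,-6.6,0,0,0,-6,50],[-20,-8.8,0,0,0,-8,50],[-25,-11,0,0,0,-9.3,50]]'
python3 -m creep '[[-4.5,-2,0,0,0,0,50],[-9,-4,0,0,0,0,50],[-13,-5.8,2,0,0,0,50],[-13,-5.8,2,0,0,0,50],[-13,-5.8,2,0,0,0,50]]'
python3 - <<'E'
from h import *
t=cam('top');s=cam('side');c=cam('wrist','w1.png')
print('mouth',atz(t,453.9,282.2,94),'side',atz(s,413.6,191.4,94),'base',atz(t,441.8,282.2,5))
st();print(-c['R'].T@c['t'],c['R'].round(2).tolist())
for p in((540.4,294,92),(540.4,294,35),(527,240.6,67)):print(p,proj(c,p))
print([(r['xy'][0]*640,r['xy'][1]*480,r['confidence']) for r in recognise('wrist','long_fuse_mid')])
E
```

```text
time_s: 1.82
eef_pos: [440.8, 399.7, 197.9]
ee_rot: [0.367, 3.12, 0.001]
force: [-0.4, 0.7, -0.5]
grip_width: 0.543
time_s: 2.45
eef_pos: [552.1, 315.0, 177.5]
ee_rot: [-0.368, -3.119, -0.001]
force: [-1.0, 1.3, 0.5]
grip_width: 0.502
mouth [ 490.01884953 -201.75284226   94.        ] side [ 485.16178715 -193.42870571   94.        ] base [ 489.35459062 -203.77111402    5.        ]
{'time_s': 2.6, 'joint_pos': [-0.678, 0.297, 0.144, 1.524, -0.044, 1.323, 0.809], 'eef_pos': [551.653, 316.101, 178.199], 'ee_rot': [0.365, 3.12, 0.002], 'force': [0.016, 0.02, 0.119], 'grip_width': 0.504}
[[-0.973, 0.231, 0.0], [0.231, 0.973, 0.001], [-0.0, 0.001, -1.0]]
[471.67008153 334.42676799 366.42920254] [[0.23, 0.97, 0.0], [0.93, -0.22, 0.3], [0.29, -0.07, -0.96]]
(540.4, 294, 92) [291.1439882  231.83528134]
(540.4, 294, 35) [296.62784686 213.1313929 ]
(527, 240.6, 67) [219.54778127 221.95451425]
[(289.6, 223.008, 0.77)]
```

View pics/w1.png

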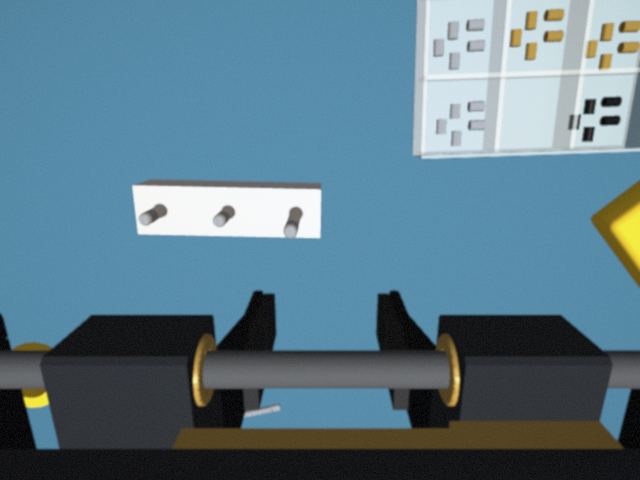

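The wrist view shows the long fuse's top at about (291,231). That matches the projection of (540.4, 294, 92) at (291,232), so I'm descending.

```bash
python3 -m creep '[[0.6,-2.4,2,0,0,0,50],[0.6,-2.4,5,0,0,0,50],[0.6,-2.4,8,0,0,0,50],[0.6,-2.4,11,0,0,0,50],[0.6,-2.4,11,0,0,0,50]]'
python3 -m creep '[[0,0,0,0,0,0,5],[0,0,0,0,0,0,5],[0,0,0,0,0,0,5],[0,0,0,0,0,0,5],[0,0,0,0,0,0,5]]' 20
```

```text
time_s: 3.28
eef_pos: [538.8, 292.2, 65.5]
ee_rot: [-0.366, -3.116, 0.004]
force: [0.5, -0.1, 0.0]
grip_width: 0.498
time_s: 3.9
eef_pos: [541.2, 292.3, 67.8]
ee_rot: [0.369, 3.12, 0.0]
force: [0.2, -0.7, -0.1]
grip_width: 0.073
```

```bash
python3 -m creep '[[0,0,0,0,0,0,5],[0,0,0,0,0,0,5]]'
python3 - <<'E'
from h import *
c=cam('wrist');s=cam('side')
a=cv2.resize(c['frame'][230:480,180:480],(480,400));b=cv2.resize(s['frame'][270:430,150:330],(320,284),interpolation=cv2.INTER_CUBIC)
W=np.zeros((400,800,3),np.uint8);W[:,:480]=a;W[:284,480:]=b;cv2.imwrite('pics/w2.png',W[...,::-1])
E
```

```text
time_s: 4.15
eef_pos: [541.2, 292.3, 67.5]
ee_rot: [0.369, 3.12, 0.0]
force: [0.6, 0.8, 0.4]
grip_width: 0.052
```

View pics/w2.png

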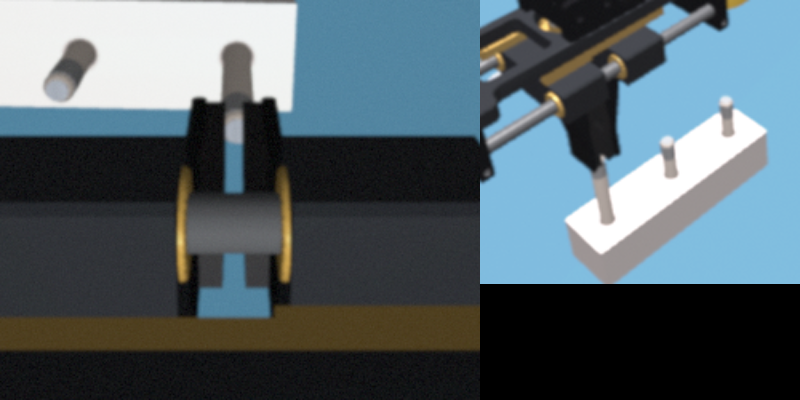

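Run:
```python
from h import *
c=cam('wrist');s=cam('side');st()
for v in(120,127,138): print(v,atz(c,180+235/1.6,230+v/1.6,92).round(1), 'if 85',atz(c,180+235/1.6,230+v/1.6,85).round(1))
print('hole',atz(c,180+237/1.6,230+48/1.6,35))
x,y=541.2,292.3
for p in((x,y,67.5),(x,y,92),(540.4,294,92)):print(p,(proj(c,p)-[180,230])*1.6,(proj(s,p)-[150,270])*320/180)
```

```text
{'time_s': 4.35, 'joint_pos': [-0.658, 0.339, 0.144, 1.7, -0.054, 1.106, 0.838], 'eef_pos': [541.149, 292.335, 67.555], 'ee_rot': [0.369, 3.12, 0.0], 'force': [-0.247, 0.57, 0.201], 'grip_width': 0.051}
[[-0.972, 0.233, 0.0], [0.233, 0.972, 0.0], [-0.0, 0.0, -1.0]]
120 [537.6 293.2  92. ] if 85 [540.8 292.4  85. ]
127 [539.6 292.7  92. ] if 85 [542.9 291.9  85. ]
138 [542.8 291.9  92. ] if 85 [546.3 291.1  85. ]
hole [537.23825827 294.11437392  35.        ]
(541.2, 292.3, 67.5) [234.79808313  96.34758876] [121.36382202 181.23774195]
(541.2, 292.3, 92) [234.97928906 132.57944963] [116.25997322 153.99728461]
(540.4, 294, 92) [240.3836153  128.65467888] [115.5201509  156.17931035]
```

Run:
```python
from h import *
c=cam('wrist');s=cam('side')
f=lambda c,x,y,w,h:cv2.resize(c['frame'][y:y+h,x:x+w],(400,400),interpolation=cv2.INTER_CUBIC)
cv2.imwrite('pics/w3.png',np.hstack([f(c,275,250,100,100),f(s,190,320,60,60)])[...,::-1])
```

```text
(no output)
```

View pics/w3.png

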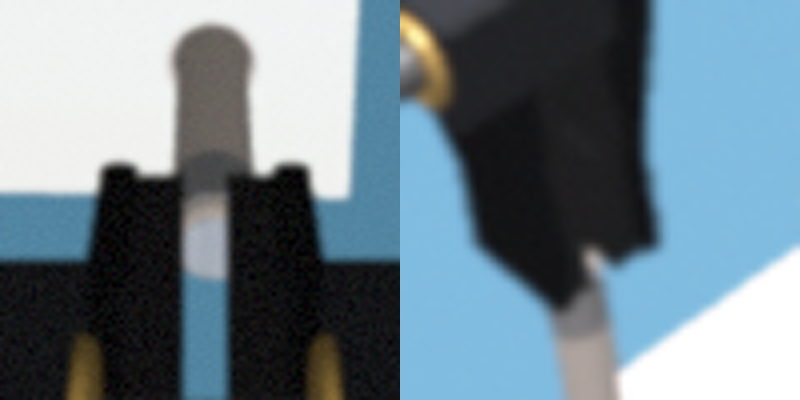

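The enlarged view suggests the fuse is nested in grooved pads: its cap shows between the fingers, and the gap is narrower than the fuse. The fingers only reached my 5% command, so I'll squeeze to 0 and test-lift.

```bash
python3 -m creep '[[0,0,0,0,0,0,0],[0,0,0,0,0,0,0],[0,0,0,0,0,0,0],[0,0,0,0,0,0,0]]' 25;  python3 -m creep '[[0,0,-0.5,0,0,0,0],[0,0,-1,0,0,0,0],[0,0,-1.5,0,0,0,0],[0,0,-1.5,0,0,0,0]]'
python3 - <<'E'
from h import *
c=cam('wrist');s=cam('side');st()
f=lambda c,x,y,w,h:cv2.resize(c['frame'][y:y+h,x:x+w],(400,400),interpolation=cv2.INTER_CUBIC)
cv2.imwrite('pics/w4.png',np.hstack([f(c,275,250,100,100),f(s,180,310,80,80)])[...,::-1])
E
```

```text
time_s: 4.95
eef_pos: [541.2, 292.3, 67.6]
ee_rot: [0.369, 3.12, 0.0]
force: [-0.3, -0.1, -0.5]
grip_width: 0.004
time_s: 5.45
eef_pos: [541.6, 292.6, 83.4]
ee_rot: [0.369, 3.119, 0.001]
force: [-0.1, -0.5, -0.1]
grip_width: 0.005
{'time_s': 5.55, 'joint_pos': [-0.659, 0.325, 0.146, 1.686, -0.051, 1.134, 0.836], 'eef_pos': [541.165, 292.369, 82.686], 'ee_rot': [0.369, 3.12, 0.0], 'force': [-0.806, -0.762, 0.78], 'grip_width': 0.008}
[[-0.972, 0.233, 0.0], [0.233, 0.972, 0.0], [-0.0, 0.0, -1.0]]
```

View pics/w4.png

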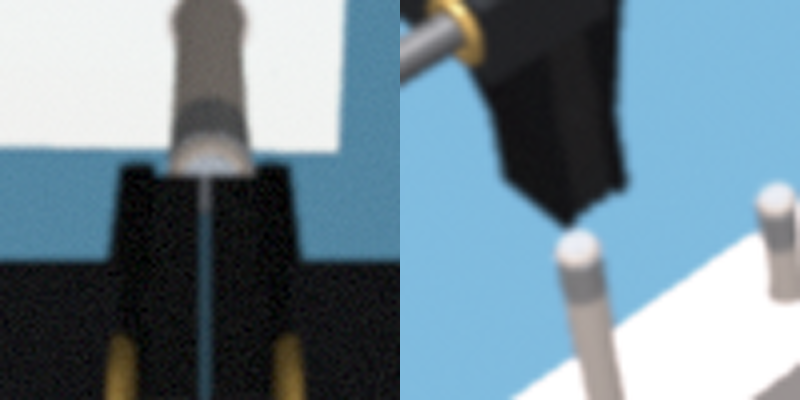

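Run:
```python
from h import *
c=cam('wrist');s=cam('side');t=cam('top')
x,y,z=541.2,292.4,82.7
print('tip proj wrist',(proj(c,(x,y,z))-[275,250])*4,'side',(proj(s,(x,y,z))-[180,310])*5+[400,0])
rw=ray(c,275+209/4,250+158/4);rs=ray(s,215.7,359);rt=ray(t,152.5,250.6)
print(tri(rw,rs));print(tri(rw,rt));print(tri(rs,rt))
print('w hole',atz(c,275+210/4,250+10/4,35))
print('side tip',tri(ray(c,275+205/4,250+170/4),ray(s,180+170/5,310+226/5)))
```

```text
tip proj wrist [207.45157576 160.74859989] side [582.22633547 262.91036307]
(array([538.45116954, 293.87005087,  90.7244444 ]), [np.float64(0.9875988327079689), np.float64(0.9875988327079201)])
(array([539.7008942 , 294.23071521,  88.8263286 ]), [np.float64(1.6380682509684998), np.float64(1.638068250968438)])
(array([540.2631923 , 294.30695652,  90.64752204]), [np.float64(0.7072761051379193), np.float64(0.7072761051379138)])
w hole [537.77232624 293.73449753  35.        ]
side tip (array([538.3407047 , 294.10109323,  96.56804181]), [np.float64(2.045950407692276), np.float64(2.0459504076922146)])
```

Run:
```python
from h import *
from scipy.optimize import least_squares as LS
c=cam('wrist');s=cam('side');o=st()
M=R.from_rotvec(o['ee_rot']).as_matrix();p=np.array(o['eef_pos'])
for z in(0,-10,-19):
  print(z,'side',[((proj(s,p+M@[a*9.5,b*15,z])-[180,310])*5+[400,0]).round(0).tolist() for a in(1,-1) for b in(1,-1)],'wrist',[((proj(c,p+M@[a*9.5,b*15,z])-[275,250])*4).round(0).tolist() for a in(1,-1) for b in(1,-1)])
```

```text
{'time_s': 5.8, 'joint_pos': [-0.659, 0.325, 0.146, 1.687, -0.051, 1.134, 0.836], 'eef_pos': [541.011, 292.278, 82.336], 'ee_rot': [-0.369, -3.12, 0.0], 'force': [0.366, 0.243, 1.171], 'grip_width': 0.003}
[[-0.972, 0.233, -0.0], [0.233, 0.972, -0.0], [0.0, -0.0, -1.0]]
0 side [[555.0, 323.0], [662.0, 248.0], [504.0, 280.0], [610.0, 208.0]] wrist [[331.0, 88.0], [83.0, 88.0], [328.0, 231.0], [87.0, 231.0]]
-10 side [[549.0, 291.0], [657.0, 216.0], [497.0, 249.0], [605.0, 177.0]] wrist [[338.0, 119.0], [77.0, 120.0], [334.0, 268.0], [81.0, 268.0]]
-19 side [[543.0, 262.0], [652.0, 187.0], [491.0, 219.0], [600.0, 148.0]] wrist [[344.0, 150.0], [72.0, 150.0], [340.0, 305.0], [76.0, 305.0]]
```

The fingers shut just above the fuse, which hasn't moved. The overlays put the real fingertips about 20 mm higher than the reported TCP, so I'll go lower. The space is clear even if that offset turns out wrong.

```bash
python3 -m creep '[[0,0.1,0,0,0,0,50],[0,0.1,0,0,0,0,50],[0,0.1,0,0,0,0,50],[0,0.1,0,0,0,0,50],[0,0.1,0,0,0,0,50]]'
python3 -m creep '[[0,0,1,0,0,0,50],[0,0,2,0,0,0,50],[0,0,3,0,0,0,50],[0,0,3.2,0,0,0,50],[0,0,3.2,0,0,0,50]]'
python3 -m creep '[[0,0,0,0,0,0,0],[0,0,0,0,0,0,0],[0,0,0,0,0,0,0],[0,0,0,0,0,0,0],[0,0,0,0,0,0,0]]' 25
python3 -m creep '[[0,0,0,0,0,0,0],[0,0,0,0,0,0,0]]' 25
```

```text
time_s: 6.42
eef_pos: [541.4, 293.3, 82.6]
ee_rot: [0.369, 3.12, 0.0]
force: [-0.5, -0.6, -0.9]
grip_width: 0.461
time_s: 7.05
eef_pos: [541.3, 293.3, 50.3]
ee_rot: [-0.369, -3.12, 0.0]
force: [0.5, -0.2, 0.3]
grip_width: 0.503
time_s: 7.68
eef_pos: [541.5, 293.4, 50.7]
ee_rot: [0.369, 3.12, 0.0]
force: [-0.7, 1.2, -0.2]
grip_width: 0.1
time_s: 7.92
eef_pos: [541.5, 293.4, 50.7]
ee_rot: [0.369, 3.12, 0.0]
force: [-0.5, 0.3, 1.8]
grip_width: 0.101
```

```bash
python3 -m creep '[[0,0,-2,0,0,0,0],[0,0,-5,0,0,0,0],[0,0,-8,0,0,0,0],[0,0,-12,0,0,0,0],[0,0,-12,0,0,0,0]]'
python3 - <<'E'
from h import *
c=cam('wrist');s=cam('side');st()
f=lambda c,x,y,w,h:cv2.resize(c['frame'][y:y+h,x:x+w],(400,400),interpolation=cv2.INTER_CUBIC)
cv2.imwrite('pics/w5.png',np.hstack([f(c,265,230,120,120),f(s,150,200,160,160)])[...,::-1])
E
```

```text
time_s: 8.55
eef_pos: [543.9, 294.6, 176.2]
ee_rot: [0.369, 3.113, 0.009]
force: [-0.5, -0.1, -0.6]
grip_width: 0.1
{'time_s': 8.65, 'joint_pos': [-0.666, 0.259, 0.151, 1.585, -0.04, 1.3, 0.827], 'eef_pos': [541.635, 293.399, 171.821], 'ee_rot': [0.369, 3.119, 0.002], 'force': [-0.031, 0.201, -1.424], 'grip_width': 0.1}
[[-0.972, 0.233, 0.001], [0.233, 0.972, 0.001], [-0.001, 0.001, -1.0]]
```

View pics/w5.png

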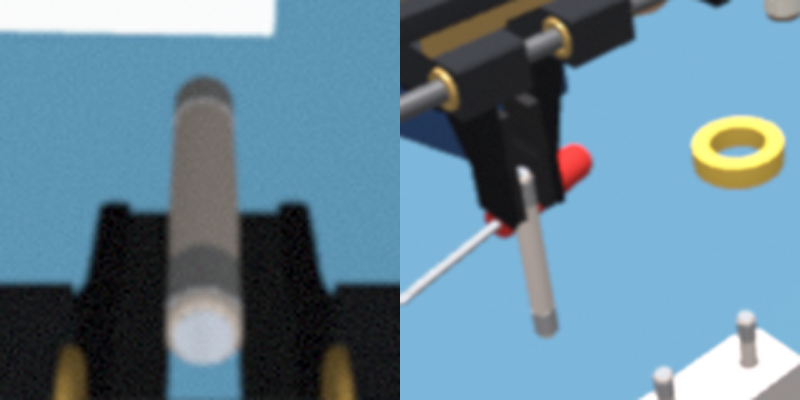

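The long fuse is held upright in the fingers. Now I'll measure its pose relative to the TCP.

Run:
```python
from h import *
c=cam('wrist');s=cam('side');t=cam('top');p=np.array(observe()['eef_pos'])
W=lambda x,y:ray(c,265+x*.3,230+y*.3);S=lambda x,y:ray(s,150+(x-400)*.4,200+y*.4)
for n,a,b in(('top',(203,332),(523,174)),('bot',(203,86),(545,331))):
    q,e=tri(W(*a),S(*b));print(n,q.round(1),e[0].round(1),(q-p).round(1))
```

```text
top [540.3 293.1 213.1] 0.1 [-0.3  0.2 43.6]
bot [539.5 295.1 131.4] 2.1 [ -1.1   2.2 -38.1]
```

```bash
python3 -m creep '[[-0.6,-4.5,0,0,0,0,0],[-1.3,-9.5,0,0,0,0,0],[-2,-14.5,0,0,0,0,0],[-2.6,-19.5,0,0,0,0,0],[-3.3,-24.5,0,0,0,0,0]]'
python3 -m creep '[[-0.6,-5,0,0,0,0,0],[-1.3,-10,0,0,0,0,0],[-2,-15,0,0,0,0,0],[-2.8,-20,0,0,0,0,0],[-3.4,-25,0,0,0,0,0]]'
python3 -m creep '[[0,0,0,0,0,0,0],[0,0,0,0,0,0,0]]'
python3 - <<'E'
from h import *
c=cam('wrist','w6f.png');s=cam('side','s6.png');o=st();p=np.array(o['eef_pos'])
print('mouth pred',proj(c,(489.8,-203,94)),proj(s,(489.8,-203,94)),'fuse bot',proj(c,p+[-1,1,-43]),proj(s,p+[-1,1,-43]))
f=lambda c,x,y:cv2.resize(c['frame'][y:y+150,x:x+100],(400,600),interpolation=cv2.INTER_CUBIC)
a=proj(c,(489.8,-203,94)).astype(int)-[50,75];b=proj(s,(489.8,-203,94)).astype(int)-[50,90]
print(a,b)
cv2.imwrite('pics/w6.png',np.hstack([f(c,*a),f(s,*b)])[...,::-1])
E
```

```text
time_s: 9.43
eef_pos: [515.3, 45.7, 169.7]
ee_rot: [-0.369, -3.118, 0.001]
force: [0.6, 0.2, 0.3]
grip_width: 0.101
time_s: 10.05
eef_pos: [490.2, -205.0, 169.8]
ee_rot: [-0.369, -3.119, -0.0]
force: [0.1, 0.2, 1.0]
grip_width: 0.101
time_s: 10.3
eef_pos: [490.7, -202.7, 169.7]
ee_rot: [-0.369, -3.118, -0.001]
force: [-0.3, -0.2, -0.1]
grip_width: 0.104
{'time_s': 10.4, 'joint_pos': [-0.168, 0.084, 0.539, 1.801, -0.045, 1.27, 1.721], 'eef_pos': [491.237, -201.789, 170.0], 'ee_rot': [-0.365, -3.119, -0.001], 'force': [0.33, 0.069, -0.096], 'grip_width': 0.1}
[[-0.973, 0.231, -0.001], [0.231, 0.973, 0.001], [0.001, 0.001, -1.0]]
mouth pred [325.78201956 243.33751597] [413.00177085 188.76134677] fuse bot [329.63358446 259.59610317] [413.80032407 172.45367151]
[275 168] [363  98]
```

View pics/w6.png

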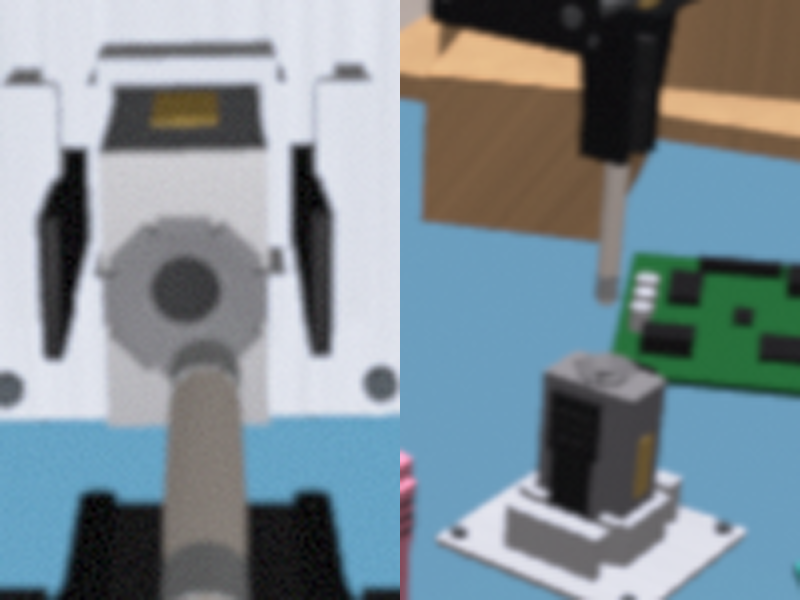

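The view shows the carrier mouth at (186,290) in the wrist crop and (602,370) in the side crop. The fuse's lower end is at (206,355) and (607,298).

Run:
```python
from h import *
c=cam('wrist');s=cam('side')
mw,ms=(321.5,240.5),(413.5,190.5);bw,bs=(326.5,256.5),(414.75,172.8)
m,e=tri(ray(c,*mw),ray(s,*ms));b,f=tri(ray(c,*bw),ray(s,*bs));print(m,e,b,f)
print('wrist only mouth z94',atz(c,*mw,94),'bot at z',[(z,atz(c,*bw,z).round(1)) for z in(125,128,131)])
print('side only mouth z94',atz(s,*ms,94),'bot128',atz(s,*bs,128))
M=R.from_rotvec(observe()['ee_rot']).as_matrix()
print('shift tool',M.T@(m-b),M.T@(atz(c,*mw,94)-atz(c,*bw,128)),M.T@(atz(s,*ms,94)-atz(s,*bs,128)))
```

```text
[ 489.09509659 -204.7006426    89.87996863] [np.float64(0.035211829656778285), np.float64(0.035211829656872105)] [ 488.66313645 -201.25271568  126.49026681] [np.float64(0.06987977775367084), np.float64(0.06987977775356653)]
wrist only mouth z94 [ 487.86883738 -204.3792486    94.        ] bot at z [(125, array([ 489.2, -201.4,  125. ])), (128, array([ 488.2, -201.1,  128. ])), (131, array([ 487.2, -200.9,  131. ]))]
side only mouth z94 [ 486.5671436  -196.75521304   94.        ] bot128 [ 487.5513787  -198.02897157  128.        ]
shift tool [-1.23483563 -3.2710413  36.60825307] [-0.41374017 -3.26321759 33.99838498] [ 1.23385868  0.99765605 34.0010802 ]
```

```bash
python3 -m creep '[[-0.1,-0.32,0,0,0,0,0],[-0.1,-0.32,1.5,0,0,0,0],[-0.1,-0.32,3,0,0,0,0],[-0.1,-0.32,4,0,0,0,0],[-0.1,-0.32,4.5,0,0,0,0]]'
python3 -m creep '[[0,0,0.4,0,0,0,0],[0,0,0.8,0,0,0,0],[0,0,1.2,0,0,0,0],[0,0,1.6,0,0,0,0],[0,0,1.6,0,0,0,0]]'
```

```text
time_s: 11.12
eef_pos: [490.7, -206.8, 124.3]
ee_rot: [-0.369, -3.118, -0.0]
force: [0.5, -0.6, 0.3]
grip_width: 0.099
time_s: 11.75
eef_pos: [491.1, -206.9, 109.2]
ee_rot: [-0.369, -3.119, -0.0]
force: [-0.1, 0.7, -0.4]
grip_width: 0.103
```

```bash
python3 -m creep '[[0,0,0.7,0,0,0,0],[0,0,1.4,0,0,0,0],[0,0,2.1,0,0,0,0],[0,0,2.8,0,0,0,0],[0,0,2.8,0,0,0,0]]'
python3 -m creep '[[0,0,0.2,0,0,0,0],[0,0,0.4,0,0,0,0],[0,0,0.4,0,0,0,0]]'
python3 - <<'E'
from h import *
c=cam('wrist');s=cam('side');o=st()
f=lambda c,x,y:cv2.resize(c['frame'][y:y+120,x:x+120],(400,400),interpolation=cv2.INTER_CUBIC)
cv2.imwrite('pics/w7.png',np.hstack([f(c,265,210),f(s,353,130)])[...,::-1])
E
```

```text
time_s: 12.38
eef_pos: [490.8, -206.8, 80.7]
ee_rot: [-0.369, -3.118, -0.0]
force: [-0.9, 0.1, -0.3]
grip_width: 0.1
time_s: 12.75
eef_pos: [491.2, -207.0, 77.5]
ee_rot: [-0.369, -3.12, -0.0]
force: [0.3, 0.7, -0.6]
grip_width: 0.1
{'time_s': 12.85, 'joint_pos': [-0.143, 0.18, 0.541, 1.904, -0.104, 1.085, 1.776], 'eef_pos': [491.285, -206.998, 77.541], 'ee_rot': [0.369, 3.12, 0.0], 'force': [0.09, 1.117, -0.807], 'grip_width': 0.1}
[[-0.972, 0.233, 0.0], [0.233, 0.972, 0.0], [-0.0, 0.0, -1.0]]
```

View pics/w7.png

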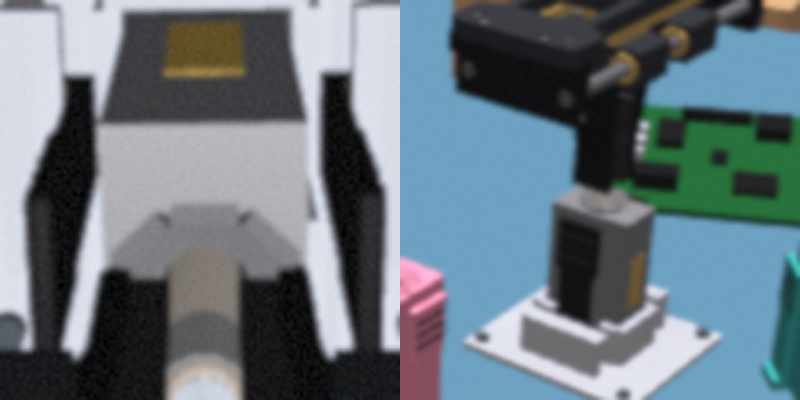

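The fuse is in the tube with the fingertips just above the rim, and there is no side force. I'll release, rise, shut the fingers and push from above.

```bash
python3 -m creep '[[0,0,0,0,0,0,35],[0,0,0,0,0,0,35],[0,0,0,0,0,0,35],[0,0,0,0,0,0,35],[0,0,-1,0,0,0,35]]'
python3 -m creep '[[0,0,-1.5,0,0,0,35],[0,0,-3,0,0,0,35],[0,0,-3,0,0,0,0],[0,0,-3,0,0,0,0],[0,0,-3,0,0,0,0]]' 25
python3 -m creep '[[0,0,0,0,0,0,0],[0,0,0,0,0,0,0],[0,0,0,0,0,0,0]]'
python3 - <<'E'
from h import *
c=cam('wrist','w8f.png');s=cam('side','s8f.png');o=st()
E
```

```text
time_s: 13.48
eef_pos: [490.6, -206.8, 87.2]
ee_rot: [-0.369, -3.118, -0.0]
force: [-0.0, -0.6, 0.3]
grip_width: 0.348
time_s: 14.1
eef_pos: [490.8, -206.8, 117.0]
ee_rot: [-0.369, -3.119, -0.0]
force: [-0.3, -0.6, -0.5]
grip_width: 0.091
time_s: 14.48
eef_pos: [491.2, -207.0, 117.4]
ee_rot: [-0.369, -3.12, -0.0]
force: [0.2, 0.0, -0.5]
grip_width: 0.004
{'time_s': 14.575, 'joint_pos': [-0.153, 0.135, 0.545, 1.862, -0.076, 1.165, 1.753], 'eef_pos': [491.265, -206.996, 117.52], 'ee_rot': [-0.369, -3.12, -0.0], 'force': [-1.38, 0.177, -0.393], 'grip_width': 0.0}
[[-0.972, 0.233, -0.0], [0.233, 0.972, 0.0], [0.0, 0.0, -1.0]]
```

```bash
python3 -m creep '[[0,0,0.6,0,0,0,0],[0,0,1.2,0,0,0,0],[0,0,1.6,0,0,0,0],[0,0,1.9,0,0,0,0],[0,0,1.9,0,0,0,0]]'
python3 -m creep '[[0,0,0.2,0,0,0,0],[0,0,0.4,0,0,0,0],[0,0,0.6,0,0,0,0],[0,0,0.7,0,0,0,0],[0,0,0.7,0,0,0,0]]'
python3 -m creep '[[0,0,0.1,0,0,0,0],[0,0,0.2,0,0,0,0],[0,0,0.3,0,0,0,0],[0,0,0.4,0,0,0,0],[0,0,0.4,0,0,0,0]]'
```

```text
time_s: 15.2
eef_pos: [491.1, -207.0, 98.3]
ee_rot: [-0.369, -3.119, -0.0]
force: [-0.0, 0.6, -0.0]
grip_width: 0.005
time_s: 15.82
eef_pos: [491.4, -207.1, 91.6]
ee_rot: [0.369, 3.12, 0.0]
force: [0.9, 0.3, -0.5]
grip_width: 0.003
time_s: 16.45
eef_pos: [491.3, -207.0, 87.5]
ee_rot: [0.369, 3.12, 0.0]
force: [-0.2, -0.1, 4.0]
grip_width: 0.004
```

```bash
python3 -m creep '[[0,0,0.2,0,0,0,0],[0,0,0.4,0,0,0,0],[0,0,0.6,0,0,0,0],[0,0,0.7,0,0,0,0],[0,0,0.7,0,0,0,0]]'
python3 -m creep '[[0,0,0.1,0,0,0,0],[0,0,0.2,0,0,0,0],[0,0,0.2,0,0,0,0]]'
```

```text
time_s: 17.08
eef_pos: [491.2, -207.1, 80.4]
ee_rot: [-0.369, -3.12, 0.0]
force: [0.6, -0.4, 2.9]
grip_width: 0.006
time_s: 17.45
eef_pos: [491.3, -207.0, 78.5]
ee_rot: [0.369, 3.12, 0.0]
force: [1.0, 0.8, 3.1]
grip_width: 0.003
```

```bash
python3 -m creep '[[0,0,0.1,0,0,0,0],[0,0,0.2,0,0,0,0],[0,0,0.2,0,0,0,0]]'
python3 -m creep '[[0,0,0.1,0,0,0,0],[0,0,0.15,0,0,0,0],[0,0,0.15,0,0,0,0]]'
```

```text
time_s: 17.82
eef_pos: [491.9, -207.1, 77.2]
ee_rot: [0.369, 3.119, 0.0]
force: [0.6, 0.2, 6.2]
grip_width: 0.006
time_s: 18.2
eef_pos: [493.1, -207.6, 76.9]
ee_rot: [0.369, 3.116, -0.0]
force: [-0.6, 0.9, 11.2]
grip_width: 0.007
```

```bash
python3 -m creep '[[0,0,0.1,0,0,0,0],[0,0,0.2,0,0,0,0],[0,0,0.2,0,0,0,0]]'
python3 -m creep '[[0,0,-0.5,0,0,0,0],[0,0,-1.5,0,0,0,0],[0,0,-3.5,0,0,0,0],[0,0,-6,0,0,0,100],[0,0,-6,0,0,0,100]]'
python3 -m creep '[[0,0,0,0,0,0,100],[0,0,0,0,0,0,100],[0,0,0,0,0,0,100],[0,0,0,0,0,0,100],[0,0,0,0,0,0,100]]'
python3 - <<'E'
from h import *
c=cam('wrist');s=cam('side');o=st()
f=lambda c,x,y:cv2.resize(c['frame'][y:y+100,x:x+100],(400,400),interpolation=cv2.INTER_CUBIC)
cv2.imwrite('pics/w9.png',np.hstack([f(c,272,190),f(s,363,150)])[...,::-1])
print(proj(c,(489,-204.5,102)),proj(s,(489,-204.5,102)))
E
```

```text
time_s: 18.58
eef_pos: [493.9, -208.0, 76.5]
ee_rot: [0.368, 3.114, -0.0]
force: [-1.6, 0.7, 20.8]
grip_width: 0.005
time_s: 19.2
eef_pos: [492.2, -207.3, 134.4]
ee_rot: [0.369, 3.117, -0.0]
force: [0.6, 0.1, -1.0]
grip_width: 0.153
time_s: 19.82
eef_pos: [491.2, -207.0, 132.9]
ee_rot: [-0.369, -3.12, -0.0]
force: [-0.6, -0.3, 0.6]
grip_width: 0.718
{'time_s': 19.925, 'joint_pos': [-0.158, 0.119, 0.546, 1.844, -0.067, 1.196, 1.745], 'eef_pos': [491.271, -207.026, 133.031], 'ee_rot': [0.369, 3.12, 0.0], 'force': [-0.442, -0.527, 0.118], 'grip_width': 0.814}
[[-0.972, 0.233, 0.0], [0.233, 0.972, 0.0], [-0.0, 0.0, -1.0]]
[330.07244039 263.43004032] [414.06326182 184.52850877]
```

View pics/w9.png

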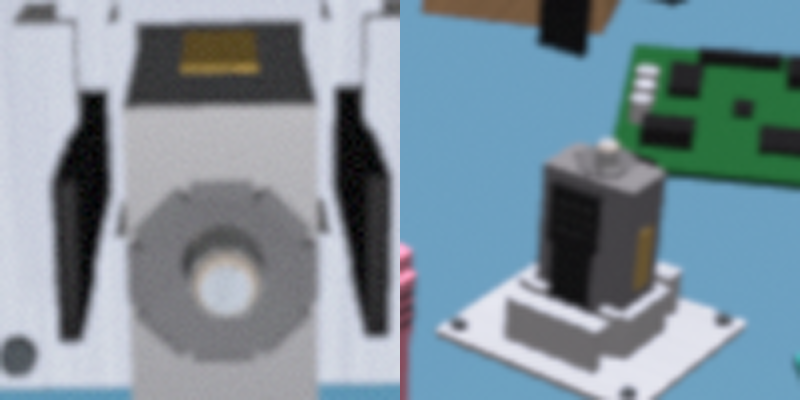

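The fuse is fully home: it resisted 21 N without moving and stands about 8 mm proud. Next I'll work out the centring for the catch pinch.

Run:
```python
from h import *
c=cam('wrist');s=cam('side');o=observe();M=R.from_rotvec(o['ee_rot']).as_matrix();p=np.array(o['eef_pos'])
q=atz(c,272+225/4,190+290/4,102);print(q,M.T@(q-p))
q=tri(ray(c,272+225/4,190+290/4),ray(s,363+207/4,150+147/4));print(q,M.T@(q[0]-p))
# catch faces: near-bottom ends in wrist crop, pad top z~87
for x in(53,82,335,388):print(x,(M.T@(atz(c,272+x/4,190+180/4,87)-p)).round(1))
# finger centre column ref: TCP axis
print([(proj(c,p+M@[0,0,z])-[272,190])*4 for z in(-25,0,30)])
```

```text
[ 488.32746704 -205.38272408  102.        ] [ 3.28181387  0.90222584 31.08571154]
(array([ 488.81331443, -205.85408861,   97.48994056]), [np.float64(1.0443540557962245), np.float64(1.0443540557961355)]) [ 2.69992418  0.5568799  35.59581231]
53 [ 15.  -24.2  46.1]
82 [ 15.  -20.   46.1]
335 [15.  17.1 46.1]
388 [15.  24.9 46.1]
[array([219.46062516, 493.54684381]), array([219.00028283, 400.84359502]), array([218.57255556, 314.70833099])]
```

```bash
python3 -m creep '[[0.2,0.05,2.5,0,0,0,100],[0.2,0.05,5,0,0,0,100],[0.2,0.05,7.5,0,0,0,100],[0.2,0.05,8.5,0,0,0,100],[0.2,0.05,8.5,0,0,0,100]]'
python3 -m creep '[[0,0,0.4,0,0,0,100],[0,0,0.9,0,0,0,100],[0,0,1.4,0,0,0,100],[0,0,1.8,0,0,0,100],[0,0,1.8,0,0,0,100]]'
python3 -m creep '[[0,0,0,0,0,0,0],[0,0,0,0,0,0,0],[0,0,0,0,0,0,0],[0,0,0,0,0,0,0],[0,0,0,0,0,0,0]]' 30
python3 -m creep '[[0,0,0,0,0,0,0],[0,0,0,0,0,0,0],[0,0,0,0,0,0,0]]'
```

```text
time_s: 20.65
eef_pos: [489.2, -206.0, 47.8]
ee_rot: [-0.369, -3.119, -0.0]
force: [0.4, -0.7, -0.2]
grip_width: 0.999
time_s: 21.28
eef_pos: [489.1, -206.0, 29.7]
ee_rot: [-0.369, -3.119, -0.0]
force: [-0.6, 0.0, 0.1]
grip_width: 0.999
time_s: 21.9
eef_pos: [489.5, -206.0, 30.1]
ee_rot: [0.369, 3.12, 0.0]
force: [-0.7, 0.5, 0.9]
grip_width: 0.517
time_s: 22.28
eef_pos: [489.8, -205.9, 30.7]
ee_rot: [0.369, 3.119, 0.001]
force: [-0.8, 0.8, 5.5]
grip_width: 0.364
```

```bash
python3 -m creep '[[0,0,0,0,0,0,0],[0,0,0,0,0,0,0]]'
python3 - <<'E'
from h import *
c=cam('wrist','w10.png');s=cam('side','s10.png');o=st();M=R.from_rotvec(o['ee_rot']).as_matrix();p=np.array(o['eef_pos']);print(o['ft_torque'])
for n in('side','wrist'):
  for k in('carrier_mouth','catch_left','carrier_grip'):print(n,k,[(round(r['xy'][0]*640),round(r['xy'][1]*480),round(r['confidence'],2)) for r in recognise(n,k)[:4]])
print(proj(s,(489,-204.5,94)),proj(s,(489,-204.5,73)),proj(c,(489,-204.5,94)))
E
```

```text
time_s: 22.52
eef_pos: [489.8, -205.9, 30.7]
ee_rot: [0.369, 3.119, 0.001]
force: [-2.0, 1.3, 5.2]
grip_width: 0.366
{'time_s': 22.625, 'joint_pos': [-0.13, 0.238, 0.534, 1.95, -0.144, 0.991, 1.807], 'eef_pos': [489.75, -205.909, 30.705], 'ee_rot': [0.369, 3.119, 0.001], 'force': [-1.439, 1.357, 4.993], 'grip_width': 0.365}
[[-0.972, 0.233, 0.001], [0.233, 0.972, 0.0], [-0.0, 0.001, -1.0]]
[0.24673379 0.33535163 0.03268099]
side carrier_mouth [(349, 237, 0.71), (415, 211, 0.58), (480, 226, 0.58)]
side catch_left [(406, 219, 0.73), (465, 221, 0.72), (362, 239, 0.56)]
side carrier_grip [(483, 229, 0.88), (350, 236, 0.86), (418, 212, 0.83)]
wrist carrier_mouth [(228, 32, 0.88), (590, 338, 0.82), (328, 305, 0.7)]
wrist catch_left [(371, 315, 0.93), (272, 46, 0.93), (602, 316, 0.79)]
wrist carrier_grip [(594, 341, 0.97)]
[413.7101673  188.52052959] [412.7991172  198.82069254] [330.7444706  361.04762237]
```

Run:
```python
import cv2,numpy as np
a=cv2.imread('pics/w10.png')[200:480,200:460];b=cv2.imread('pics/s10.png')[150:270,360:480]
cv2.imwrite('pics/w11.png',np.hstack([cv2.resize(a,(400,431)),cv2.resize(b,(400,431),interpolation=cv2.INTER_CUBIC)]))
```

```text
(no output)
```

View pics/w11.png

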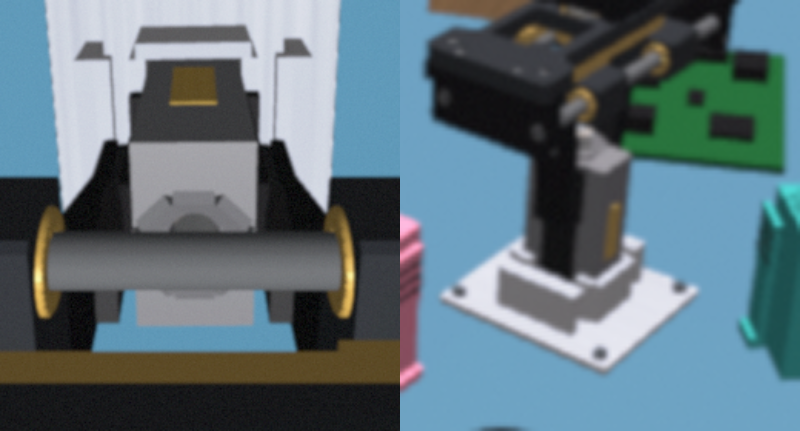

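Run:
```python
from h import *
s=cam('side');o=observe();M=R.from_rotvec(o['ee_rot']).as_matrix();p=np.array(o['eef_pos'])
for a in((9.5,18),(9.5,26),(-9.5,26)):
  for z in(30,43,55): 
    q=p+M@[*a,0];q[2]=z;u=proj(s,q);print(a,z,((u-[360,150])*[400/120,431/120]+[400,0]).round(0))
for z in(33,61,94,82,102): 
    print(z,((proj(s,(489,-204.5,z))-[360,150])*[400/120,431/120]+[400,0]).round(0))
```

```text
(9.5, 18) 30 [566. 266.]
(9.5, 18) 43 [567. 244.]
(9.5, 18) 55 [569. 223.]
(9.5, 26) 30 [557. 272.]
(9.5, 26) 43 [559. 250.]
(9.5, 26) 55 [561. 229.]
(-9.5, 26) 30 [529. 260.]
(-9.5, 26) 43 [531. 238.]
(-9.5, 26) 55 [532. 218.]
33 [570. 243.]
61 [574. 196.]
94 [579. 138.]
82 [577. 160.]
102 [580. 124.]
```

The view shows the fingers closed over both catches, tips around pad level, with the carrier still seated and upright. I'll lift slowly and watch the force.

```bash
python3 -m creep '[[0,0,-0.15,0,0,0,0],[0,0,-0.3,0,0,0,0],[0,0,-0.5,0,0,0,0],[0,0,-0.7,0,0,0,0],[0,0,-0.7,0,0,0,0]]'
python3 - <<'E'
from h import *
s=cam('side','s12.png');c=cam('wrist','w12.png');o=st()
g=[cv2.cvtColor(cv2.imread(f'pics/{a}'),cv2.COLOR_BGR2GRAY)[150:215,405:440].astype(np.float32) for a in('s10.png','s12.png')]
a=cv2.imread('pics/s10.png');b=cv2.imread('pics/s12.png')
# fuse tip + carrier face patch, vertical motion by matching
T=a[180:200,418:430];r=cv2.matchTemplate(b[160:215,405:445],T,cv2.TM_CCOEFF_NORMED);print(cv2.minMaxLoc(r),'start loc (13,20)')
T=a[203:224,421:431];r=cv2.matchTemplate(b[180:240,405:445],T,cv2.TM_CCOEFF_NORMED);print(cv2.minMaxLoc(r),'start loc (16,23)')
E
```

```text
time_s: 23.6
eef_pos: [489.6, -206.1, 37.2]
ee_rot: [0.369, 3.119, 0.0]
force: [0.1, 0.4, -1.7]
grip_width: 0.364
{'time_s': 23.7, 'joint_pos': [-0.133, 0.228, 0.536, 1.945, -0.138, 1.004, 1.802], 'eef_pos': [489.465, -206.035, 37.046], 'ee_rot': [0.369, 3.12, 0.0], 'force': [0.258, -0.579, -2.601], 'grip_width': 0.364}
[[-0.972, 0.233, 0.0], [0.233, 0.972, 0.0], [-0.0, 0.0, -1.0]]
(-0.7803475856781006, 0.9640558958053589, (9, 27), (13, 17)) start loc (13,20)
(-0.2880643904209137, 0.990162193775177, (12, 4), (16, 23)) start loc (16,23)
```

The force reads about the carrier's weight and the fuse tip moved up with the tool, so the hooks are free. I'll continue to 10 cm.

```bash
python3 -m creep '[[0,0,-0.5,0,0,0,0],[0,0,-1.2,0,0,0,0],[0,0,-2,0,0,0,0],[0,0,-2.8,0,0,0,0],[0,0,-3.6,0,0,0,0]]'
python3 -m creep '[[0,0,-1,0,0,0,0],[0,0,-2.2,0,0,0,0],[0,0,-3.5,0,0,0,0],[0,0,-4.7,0,0,0,0],[0,0,-5.6,0,0,0,0]]'
python3 -m creep '[[0,0,0,0,0,0,0],[0,0,0,0,0,0,0],[0,0,0,0,0,0,0],[0,0,0,0,0,0,0]]'
python3 - <<'E'
from h import *
s=cam('side','s13.png');c=cam('wrist','w13.png');t=cam('top','t13.png');o=st();print(o['ft_torque'])
for n in('side','top','wrist'):
  for k in('carrier_mouth','carrier_grip','stand_seat'):print(n,k,[(round(r['xy'][0]*640),round(r['xy'][1]*480),round(r['confidence'],2)) for r in recognise(n,k)[:4]])
for z in(194,173,94,73):print(z,proj(s,(489,-204.5,z)).round(0),proj(t,(489,-204.5,z)).round(0),proj(c,(489,-204.5,z)).round(0))
a=cv2.imread('pics/s10.png');b=cv2.imread('pics/s13.png')
T=a[182:198,419:429];r=cv2.matchTemplate(b[60:240,380:460],T,cv2.TM_CCOEFF_NORMED);print(cv2.minMaxLoc(r)[1:],'start (39,122)')
a=cv2.imread('pics/w10.png');b=cv2.imread('pics/w13.png')
T=a[270:350,270:380];r=cv2.matchTemplate(b[230:390,230:420],T,cv2.TM_CCOEFF_NORMED);print(cv2.minMaxLoc(r)[1:],'wrist start (40,40)')
E
```

```text
time_s: 24.32
eef_pos: [489.6, -206.1, 73.8]
ee_rot: [0.369, 3.119, 0.0]
force: [-0.2, -0.4, -2.3]
grip_width: 0.361
time_s: 24.95
eef_pos: [489.7, -206.1, 130.1]
ee_rot: [0.369, 3.119, 0.0]
force: [0.3, -0.1, -1.8]
grip_width: 0.366
time_s: 25.45
eef_pos: [489.2, -206.0, 128.7]
ee_rot: [-0.369, -3.119, -0.0]
force: [-0.2, -0.4, -2.0]
grip_width: 0.36
{'time_s': 25.6, 'joint_pos': [-0.16, 0.119, 0.547, 1.854, -0.066, 1.187, 1.745], 'eef_pos': [489.377, -206.038, 128.884], 'ee_rot': [-0.369, -3.12, -0.0], 'force': [0.168, 0.789, -2.093], 'grip_width': 0.367}
[[-0.972, 0.233, -0.0], [0.233, 0.972, 0.0], [0.0, -0.0, -1.0]]
[-0.04125967 -0.00313787 -0.01047686]
side carrier_mouth [(419, 168, 0.92), (481, 225, 0.86), (349, 237, 0.84), (411, 172, 0.7)]
side carrier_grip [(348, 234, 0.91), (420, 168, 0.81), (480, 227, 0.69)]
side stand_seat [(412, 232, 0.62)]
top carrier_mouth [(377, 242, 0.95), (450, 356, 0.65)]
top carrier_grip [(454, 356, 0.96), (373, 244, 0.79)]
top stand_seat [(439, 304, 0.87), (333, 306, 0.72)]
wrist carrier_mouth [(262, 41, 0.9), (519, 289, 0.79), (326, 302, 0.55)]
wrist carrier_grip [(520, 290, 0.97), (262, 44, 0.68), (326, 304, 0.66)]
wrist stand_seat [(326, 197, 0.85)]
194 [418. 136.] [475. 283.] [331. 365.]
173 [417. 147.] [470. 283.] [331. 334.]
94 [414. 189.] [456. 283.] [329. 265.]
73 [413. 199.] [452. 283.] [329. 253.]
(0.9501287341117859, (24, 164), (43, 70)) start (39,122)
(0.975909948348999, (39, 80), (40, 40)) wrist start (40,40)
```

The carrier rose about 98 mm with the tool: the fuse tip moved 52 px in the side view, as predicted. It hasn't shifted in the grip, and the load is steady at 2 N. I'm handing in.

```bash
python3 -c "
from workcell import *
print(finish_job()); s=observe(); print(s['time_s'],s['eef_pos'],s['force'],s['grip_width'])"
```

```text
the job is handed in; nothing more can be done
None
the job is handed in; nothing more can be done
```

I pushed the long fuse fully home in the carrier, pinched both catches, lifted the loaded carrier about 98 mm out of the stand and handed in while holding it there. The clock showed about 25.6 s. `finish_job()` gave no verdict, and I could take no reading after it.

**First grasp missed.** The fingers closed just above the fuse, which stayed in the rack. From the pictures and later contact, the real fingertips sit about 20 to 25 mm behind the reported TCP. I lowered the tool to allow for that, and the second grasp held.

**Checks that passed**
- **Fuse home:** it moved against 3 to 4 N over roughly 14 mm, then stood firm at 21 N. The picture afterwards showed it just proud of the rim, as it should be when home.
- **Hooks free:** at the start of the lift the force was only about 2 N, roughly the weight of the carrier and fuse.
- **Lift:** the fuse tip moved 52 px in the side view, as predicted for 98 mm.
- **Grip:** the carrier did not shift or tilt in the wrist view, and the last readings were steady.

**Checks that disagreed or are missing**
- **Opening too small:** on the catches the gripper read 0.36, about 32 mm, where 36 mm was expected. On the fuse it read about 8.7 mm for 10 mm.
- **Upward force:** the tool felt about 5 N upward during the pinch, which went away on lifting.
- **One image match:** of two at the start of the lift, one showed no movement, probably because its patch included the fixed stand.
- **Final pose:** I checked it by measurement only, because my picture views were used up.

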